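# Swipe the camera console's touch pads up to green

## Task

Turn the camera's light up to full: touch the red pad on the black console first, then run the fingertips lightly along the curved row over each white pad in turn to the green pad, and finish there, with the program ending while the fingertips still rest gently on the green pad. Do not press hard, do not shift or lift the console, do not touch the camera standing on it, and leave the other things on it and around it where they are.

Things in the scene. Friction and masses are not known exactly. Their poses are not given: they have to be found in the camera images.
- console: Black finned camera console, a box 200 (its x) by 250 (its y) by 50 mm high, 1.5 kg, loose on four rubber feet on the table; light strokes do not move it, a hard shove does. Origin: centre of its underside, z up. On its flat lid an arc of six round touch pads on a blue band runs along its -x edge; a camera head stands near its +x edge.
- camera_head: Camera on the console's lid: an upright black board and cooler, 25 mm thick, 76 mm wide and 70 mm high (top 120 mm above the table), with an aluminium lens reaching 43 mm to console +x. Origin: centre of its underside, on the lid at console x = +52 mm, y = +35 mm, over 80 mm from the pads' centres.
- pad1: Touch pad 1 of 6, red: smooth dome 28 mm across, 5 mm proud of the lid. Origin: its crown, 55 mm above the table when untouched, moving with the pad; axes as the console's. On a spring it sinks up to 5 mm straight down (then flush) at about 0.45 N per mm and comes back when let go. First of the row, at the console's -y end.
- pad2: Touch pad 2 of 6, white: smooth dome 28 mm across, 5 mm proud of the lid. Origin: its crown, 55 mm above the table when untouched, moving with the pad; axes as the console's. On a spring it sinks up to 5 mm straight down (then flush) at about 0.45 N per mm and comes back when let go. Pad centres stand 34 mm apart on an arc of 140 mm radius bulging to console -x.
- pad3: Touch pad 3 of 6, white: smooth dome 28 mm across, 5 mm proud of the lid. Origin: its crown, 55 mm above the table when untouched, moving with the pad; axes as the console's. On a spring it sinks up to 5 mm straight down (then flush) at about 0.45 N per mm and comes back when let go. Spread fingers can touch two pads at once.
- pad4: Touch pad 4 of 6, white: smooth dome 28 mm across, 5 mm proud of the lid. Origin: its crown, 55 mm above the table when untouched, moving with the pad; axes as the console's. On a spring it sinks up to 5 mm straight down (then flush) at about 0.45 N per mm and comes back when let go. Closed fingertips sunk 2 to 3 mm into the row slide from pad to pad without snagging.
- pad5: Touch pad 5 of 6, white: smooth dome 28 mm across, 5 mm proud of the lid. Origin: its crown, 55 mm above the table when untouched, moving with the pad; axes as the console's. On a spring it sinks up to 5 mm straight down (then flush) at about 0.45 N per mm and comes back when let go. Next to the green pad.
- pad6: Touch pad 6 of 6, green: smooth dome 28 mm across, 5 mm proud of the lid. Origin: its crown, 55 mm above the table when untouched, moving with the pad; axes as the console's. On a spring it sinks up to 5 mm straight down (then flush) at about 0.45 N per mm and comes back when let go. Last of the row, at the console's +y end.
- lens_cap: Loose orange plastic lens cap, a disc 38 mm across and 11 mm high, lying on the console's lid between the camera head and the pads. Origin: centre of its underside. Bystander.
- tape_roll: Loose yellow roll of tape, ring 92 mm across, 24 mm high, lying flat on the table beside the console's red (-y) end. Origin: centre of its underside. Bystander.
- spare_lens: Loose aluminium lens barrel standing upright on the table, 42 mm across, 48 mm high. Origin: centre of its underside. Bystander.
- screwdriver: Loose screwdriver with a blue handle, 170 mm long, lying on the table. Bystander.
- mug: Loose blue mug, 80 mm across plus handle, 90 mm high, upright on the table. Origin: centre of its underside. Bystander.
- screw_tray: Loose green open tray, 110 x 80 x 25 mm, on the table. Origin: centre of its underside. Bystander.
- case_block: Loose grey plastic case, 60 x 100 x 35 mm, on the table. Origin: centre of its underside. Bystander.

How it is judged (in metres and radians):
On the way, in this order (a step that is already met when the one before it is completed fails the run):
1. the fingers touch pad 1 (red) (contact force between pad1 and the fingers above 0.1 N), for 0.04 s.
2. the fingers touch pad 2 (white) (contact force between pad2 and the fingers above 0.1 N), for 0.04 s.
3. the fingers touch pad 3 (white) (contact force between pad3 and the fingers above 0.1 N), for 0.04 s.
4. the fingers touch pad 4 (white) (contact force between pad4 and the fingers above 0.1 N), for 0.04 s.
5. the fingers touch pad 5 (white) (contact force between pad5 and the fingers above 0.1 N), for 0.04 s.
6. the fingers touch pad 6 (green) (contact force between pad6 and the fingers above 0.1 N), for 0.04 s.
At the end, for the whole second after the job is handed in: The fingers still touch the green pad (0.1 to 15 N); the console is within 15 mm of its start and stands on the table; the bystanders are within 25 mm of theirs (contact force between pad6 and the fingers between 0.1 and 15 N and distance of console from where it was at the start of the episode below 0.015 m and height (world z) of console below 0.01 m and distance of each of lens_cap, tape_roll, spare_lens, screwdriver, mug, screw_tray, case_block from where it was at the start of the episode below 0.025 m); the arm keeps its last pose, push and grip.
It fails at once if the console or a pad is pressed by the fingers or arm with more than 15 N (contact force between console and the fingers above 15 N or contact force between console and the arm above 15 N).
It fails at once if the camera head is touched with more than 0.5 N (contact force between camera_head and the fingers above 0.5 N or contact force between camera_head and the arm above 0.5 N).
It fails at once if the console is shifted more than 15 mm, turned so that an end pad moves more than 20 mm, or lifted more than 10 mm (distance of console from where it was at the start of the episode above 0.015 m or distance of any of pad1, pad6 from where it was at the start of the episode above 0.02 m or height (world z) of console above 0.01 m).
It fails at once if a bystander is moved or lifted more than 25 mm (distance of any of lens_cap, tape_roll, spare_lens, screwdriver, mug, screw_tray, case_block from where it was at the start of the episode above 0.025 m).
It also fails if it takes over 42 s, if anything falls off the work surface, if the arm or the gripper's body presses on something with over 40 N, if the wrist force passes 120 N, or if a joint passes its speed limit or range.

## Robot

A 6-joint arm with a two-finger parallel gripper is mounted at the origin on the work surface. World frame = base frame: x ahead of the robot, y to its left, z up, the work surface at z = 0. Lengths are in mm, angles in rad, forces in N, time in s.
With the tool pointing down it reaches from about 350 to 775 mm from the base axis. Payload 7.3 kg.
Tool frame: the origin (TCP) lies at the centre of the arm's flange, where the gripper is bolted on; the fingertips stand 178 mm ahead of it and the grasp point (between the pads) lies 159 mm ahead of it; z points along the fingers, y is the direction in which the jaws open and shut (so a half turn about z gives the same grasp; the last joint's range is limited). The gripper opens to 92 mm and grips with 3 to 60 N. Pads are 19 mm wide; open, the fingers measure 130 mm over their backs; the gripper's body (75 mm by 190 mm) begins 47 mm behind the grasp point.
Start: joints at [-1.428, 0.342, 1.524, -0, 1.275, -0.146], TCP at [149.541, -503.255, 404.741] pointing down, gripper open.
Joint ranges: [-2.53, 2.53], [-0.77, 2.02], [0.04, 2.7], [-1, 4.14], [0.28, 2.66], [-3.11, 3.11]. Speed limits (rad/s): [2.57, 2.57, 3.14, 3.14, 3.14, 3.14].

## Interface

Orientations are given as [roll, pitch, yaw] about the fixed x, y, z axes, in that order (R = Rz(yaw) Ry(pitch) Rx(roll)).
In Python, from plant import get_obs, capture, close_job gives the robot as it stands. The module is installed in compiled form; this text tells all that it offers.
- The arm moves only by the shell command python3 -m pendant 'ROWS'. ROWS is JSON, a list of rows, each a list of 3 entries, a list of its own where there are three numbers: the shift along the tool's x, y, z in m, then the turn, a rotation vector about the tool's x, y, z in rad, then the finger opening in m, from 0 to 0.0918. In form: [[[tx, ty, tz], [wx, wy, wz], fingers], ...]. A call has 1 to 10 rows; each row is the pose to reach, as a shift and turn from the pose commanded when the call began, along the tool's axes at that moment; what a row does not reach only later rows make up. A row lasts 1/12 s, in which the tool goes at most 41.7 mm and 7.16 degrees, less where a joint would pass 70% of its speed; a pose out of reach is approached as far as the arm can. A call with a gripper value outside its range is refused whole. The fingers move at their own pace and stop on an object; the grip force is fixed at half the most. Time passes only in rows, so rows that repeat a pose let the fingers close. It gives the time, the measured TCP pose, the force and the opening at its end, in the units of the state.
- get_obs(): the state, without advancing time (a new reading comes with each control period).
- capture(name): name is "side" or "top" or "wrist"; returns a dict with "color" (400x640x3 uint8, red, green, blue), "mtx" (3x3 intrinsics, pixels), "rvec" (rotation vector, rad) and "tvec" (3), from world to camera coordinates, as OpenCV has them. Camera axes: x right, y down, z forward; pixel columns grow to the right and rows downward; lengths in mm; the calibration is good to about 2 mm. A picture is of the moment at which its call begins. There is no depth.
- close_job(): hands the job in, once; it reports no verdict.
The state is a dict: "time": time; "joint_positions": joint angles; "dq": joint speeds; "tau": joint torques, N m; "tool_pos": TCP position; "tcp_rot": TCP orientation; "contact_force": force on the tool from outside, world axes, zero at the start; "moment": the same for the moment, N m; "grip_width": finger opening in mm.
Only numpy, scipy, OpenCV 4.12 (cv2) and the standard library are available. Lean on these libraries where they do the work, as an engineer would, in place of code of your own. Each camera call takes 0.05 s, during which the arm holds its last target. There are 200 camera calls.

## Working session

There is one attempt and no reset: what is moved stays moved. The work goes in short steps, Python scripts to look and compute and a shell command to move; the robot and the scene stay as the last step left them, time stands still between calls to the robot, and variables do not carry over. Pictures are saved under pics/ and viewed, about 8 in all and at most 12, crops included, and the job is handed in when it is done.

```bash
mkdir -p pics; python3 - <<'E'
from plant import *
import cv2,numpy as np
o=get_obs();print({k:np.round(v,3).tolist() for k,v in o.items()})
for n in("top","side"):
    c=capture(n);cv2.imwrite(f"pics/{n}0.png",c["color"][:,:,::-1]);print(n,np.round(c["mtx"],1).tolist(),c["rvec"],c["tvec"])
    np.savez(f"{n}0.npz",**c)
E
```

```text
{'time': 0.0, 'joint_positions': [-1.428, 0.343, 1.525, -0.0, 1.275, -0.146], 'dq': [-0.0, 0.001, -0.002, -0.001, -0.002, -0.001], 'tau': [0.0, -43.124, -24.422, 0.072, 0.056, -0.0], 'tool_pos': [149.519, -503.111, 404.033], 'tcp_rot': [-3.14, -0.0, 0.289], 'contact_force': [-0.115, 0.623, 0.345], 'moment': [-0.096, -0.008, 0.008], 'grip_width': 91.651}
top [[403.3, 0.0, 314.0], [0.0, 403.3, 202.0], [0.0, 0.0, 1.0]] [ 2.18968839 -2.18484701  0.06003345] [  -9.24203575  579.03868712 1086.14932675]
side [[517.4, 0.0, 329.5], [0.0, 517.4, 201.8], [0.0, 0.0, 1.0]] [ 0.17234885 -2.78850619  1.35722141] [ 558.19347821  115.66402503 1634.45165821]
```

View pics/top0.png

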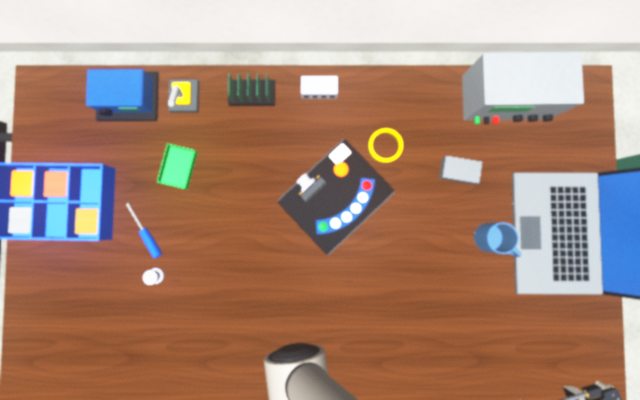

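View pics/side0.png

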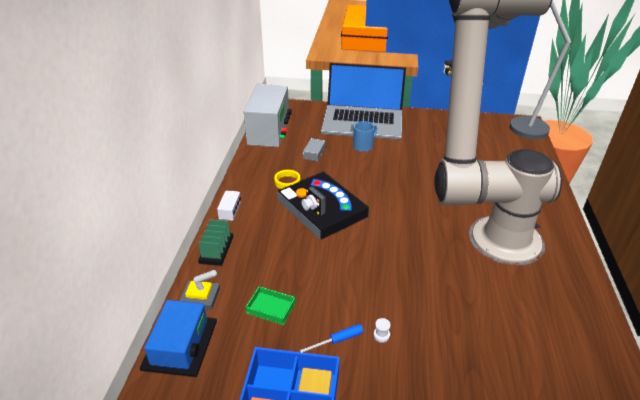

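The top view shows the console around (335,195), red pad at (368,185), whites along the arc, and green at (322,227). The tape is at (386,145), the lens cap at (341,170), and the camera head at about (312,187). The side view agrees.

```bash
cat > h.py <<'E'
import numpy as np,cv2
from scipy.spatial.transform import Rotation as Ro
def ray(c,px,z):
    R=cv2.Rodrigues(np.array(c["rvec"],float))[0];t=np.array(c["tvec"],float).ravel()
    p=np.c_[np.atleast_2d(px),np.ones(len(np.atleast_2d(px)))]
    d=(R.T@np.linalg.inv(c["mtx"])@p.T).T;o=-R.T@t
    return o+d*((z-o[2])/d[:,2])[:,None]
def blobs(c,lo,hi,box,amin):
    x0,y0,x1,y1=box
    m=cv2.inRange(cv2.cvtColor(c["color"],cv2.COLOR_RGB2HSV),np.array(lo),np.array(hi))
    k=np.zeros_like(m);k[y0:y1,x0:x1]=m[y0:y1,x0:x1]
    n,_,s,ce=cv2.connectedComponentsWithStats(k)
    return [(ce[i],s[i,4],s[i,2:4]) for i in range(1,n) if s[i,4]>=amin]
RED=((0,120,80),(8,255,255));RED2=((172,120,80),(180,255,255));GRN=((45,100,60),(85,255,255));WHT=((0,0,170),(180,60,255))
E
python3 - <<'E'
from h import *
c=dict(np.load("top0.npz"))
for n,k in(("r",RED),("r2",RED2),("g",GRN),("w",WHT)):
    for ce,a,s in blobs(c,*k,(300,175,400,250),8): print(n,ce.round(1),a,s,ray(c,ce,54).round(1))
print("corners",ray(c,[[278,201],[328,253],[393,190],[347,140]],50).round(0).tolist())
E
```

```text
r [366.4 185. ] 25 [6 5] [[ 622.3 -147.    54. ]]
r2 [366.5 184.9] 20 [8 7] [[ 622.5 -147.3   54. ]]
g [322.7 226. ] 63 [9 9] [[513.3 -31.3  54. ]]
w [305.4 182.3] 175 [15 19] [[629.2  14.7  54. ]]
w [362.4 197. ] 101 [12 11] [[ 590.1 -136.2   54. ]]
w [355.4 207.9] 102 [12 11] [[ 561.4 -117.6   54. ]]
w [346.1 216.5] 102 [11 12] [[538.6 -93.   54. ]]
w [335.  222.7] 103 [11 12] [[522.1 -63.6  54. ]]
corners [[579.0, 88.0, 50.0], [442.0, -45.0, 50.0], [609.0, -218.0, 50.0], [744.0, -96.0, 50.0]]
```

```bash
python3 -m pendant '[[[0.01,-0.005,0],[0,0,-0.05],0],[[0.03,-0.015,0],[0,0,-0.1],0],[[0.06,-0.031,0],[0,0,-0.16],0],[[0.095,-0.049,0],[0,0,-0.22],0],[[0.13,-0.067,0],[0,0,-0.28],0],[[0.165,-0.085,0],[0,0,-0.34],0],[[0.2,-0.103,0],[0,0,-0.4],0],[[0.235,-0.121,0],[0,0,-0.44],0],[[0.26,-0.134,0],[0,0,-0.467],0],[[0.27,-0.139,0],[0,0,-0.467],0]]'; python3 -c "
from plant import *;print(get_obs())"
```

```text
time: 0.93
tool_pos: [370.6, -290.5, 404.5]
tcp_rot: [-3.141, -0.001, 0.76]
contact_force: [-0.0, 0.0, -0.4]
grip_width: 30.0
{'time': 0.9333, 'joint_positions': array([-8.27990433e-01,  2.43243465e-01,  1.66504688e+00,  9.73972598e-04,
        1.23396588e+00, -1.76828204e-02]), 'dq': array([ 0.23004243,  0.03967861, -0.05247794, -0.03165742,  0.00761755,
        0.27272617]), 'tau': array([-4.52623833e-01, -3.76514447e+01, -2.39128107e+01,  2.28898753e-01,
        1.96773576e-02, -2.26128213e-01]), 'tool_pos': array([ 370.61471227, -290.46225502,  404.54621237]), 'tcp_rot': array([-3.14094529e+00, -9.30620428e-04,  7.60166212e-01]), 'contact_force': array([-0.01719672,  0.04470854, -0.36543288]), 'moment': array([ 0.04248999,  0.02515446, -0.01524513]), 'grip_width': 29.965668569356268}
```

```bash
python3 -m pendant '[[[0.01,0,0],[0,0,0],0],[[0.035,0,0],[0,0,0],0],[[0.07,0,0],[0,0,0],0],[[0.105,0,0],[0,0,0],0],[[0.14,0,0],[0,0,0],0],[[0.175,0,0],[0,0,0],0],[[0.205,0,0],[0,0,0],0],[[0.225,0,0],[0,0,0],0],[[0.235,0,0],[0,0,0],0],[[0.235,0,0],[0,0,0],0]]'; python3 - <<'E'
from plant import *
from h import *
c=capture("wrist");np.savez("w1.npz",**c);cv2.imwrite("pics/w1.png",c["color"][:,:,::-1])
o=get_obs();print(o["tool_pos"],o["tcp_rot"])
for n,k in(("r",RED),("r2",RED2),("g",GRN),("w",WHT)):
    for ce,a,s in blobs(c,*k,(0,0,640,400),150): print(n,ce.round(1),a,s,ray(c,ce,53.5).round(1))
E
```

```text
time: 1.77
tool_pos: [540.5, -131.7, 404.1]
tcp_rot: [-3.141, 0.0, 0.756]
contact_force: [-1.2, 0.1, 0.1]
grip_width: 0.4
[ 539.74586062 -132.48444846  404.19629425] [-3.14101051e+00  1.06723507e-03  7.55872494e-01]
r [400.1 124.6] 484 [25 26] [[ 624.9 -146.2   53.5]]
g [224.9 124.5] 598 [27 28] [[516.6 -31.4  53.5]]
w [416.5   5.5] 725 [63 13] [[699.7 -85.7  53.5]]
w [258.5 142. ] 684 [30 29] [[525.4 -63.6  53.5]]
w [366.5 141.9] 686 [30 29] [[ 593.2 -135.3   53.5]]
w [294.4 150.8] 674 [30 29] [[541.9 -92.8  53.5]]
w [330.9 150.9] 674 [30 29] [[ 564.9 -117.3   53.5]]
w [596.3 260.9] 5070 [92 89] [[ 668.9 -390.5   53.5]]
w [305.2 258.7] 591 [36 41] [[ 467.9 -174.    53.5]]
w [342.9 258.9] 591 [35 41] [[ 494.  -201.9   53.5]]
w [ 14.3 267.7] 383 [37 24] [[256.3  35.1  53.5]]
w [324.1 320.6] 253 [13 24] [[ 427.7 -238.3   53.5]]
w [ 96.6 320.7] 3217 [190  20] [[259.8 -60.7  53.5]]
w [575.6 336.2] 5773 [180  64] [[ 601.6 -451.3   53.5]]
```

View pics/w1.png

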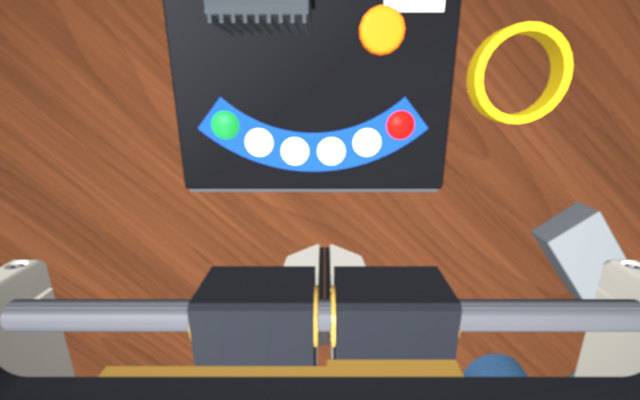

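The wrist view shows the whole row, with green at (225,124), red at (400,125) and the closed fingers at the bottom centre. It agrees with the top view to about 3 mm, and I average the two. Now I hover over red.

```bash
python3 -m pendant '[[[0.005,0.007,0.01],[0,0,0],0],[[0.013,0.018,0.03],[0,0,0],0],[[0.022,0.03,0.055],[0,0,0],0],[[0.032,0.042,0.08],[0,0,0],0],[[0.04,0.054,0.105],[0,0,0],0],[[0.047,0.063,0.125],[0,0,0],0],[[0.051,0.068,0.142],[0,0,0],0],[[0.051,0.068,0.152],[0,0,0],0],[[0.051,0.068,0.156],[0,0,0],0],[[0.051,0.068,0.156],[0,0,0],0]]'; python3 - <<'E'
from plant import *
from h import *
o=get_obs();print(o["tool_pos"],o["contact_force"])
for n in("wrist","side"):
    c=capture(n);cv2.imwrite(f"pics/{n}2.png",c["color"][:,:,::-1])
    if n=="wrist":
        for m,k in(("r",RED),("g",GRN)):
            for ce,a,s in blobs(c,*k,(0,0,640,400),300): print(m,ce.round(1),a,s,ray(c,ce,53.5).round(1))
        R,t=cv2.Rodrigues(c["rvec"])[0],c["tvec"].ravel(); tip=o["tool_pos"]-[0,0,178]
        q=c["mtx"]@(R@tip+t);print("tip px",q[:2]/q[2])
    else: side=cv2.resize(c["color"][140:260,240:400,::-1],None,fx=4,fy=4)
cv2.imwrite("pics/s2c.png",side)
E
```

```text
time: 2.65
tool_pos: [622.7, -147.3, 247.6]
tcp_rot: [-3.14, 0.001, 0.755]
contact_force: [0.5, 0.2, 0.3]
grip_width: 0.5
[ 622.69094901 -147.31071972  247.63775767] [0.48621035 0.23146098 0.29957593]
r [327.5 238.3] 855 [44 40] [[ 629.1 -143.4   53.5]]
g [ 30.1 243. ] 1442 [48 41] [[520.  -31.6  53.5]]
tip px [324.48841832 265.40318011]
```

View pics/wrist2.png

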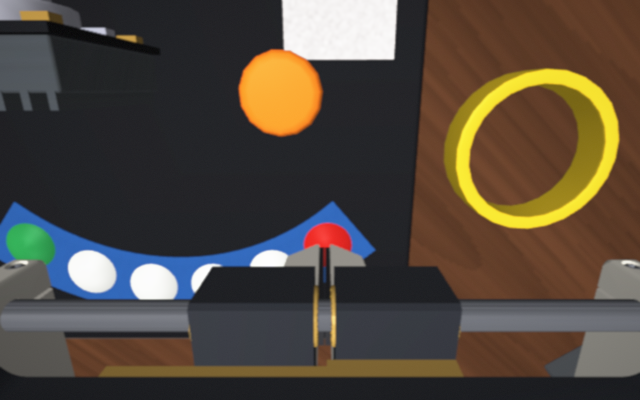

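View pics/s2c.png

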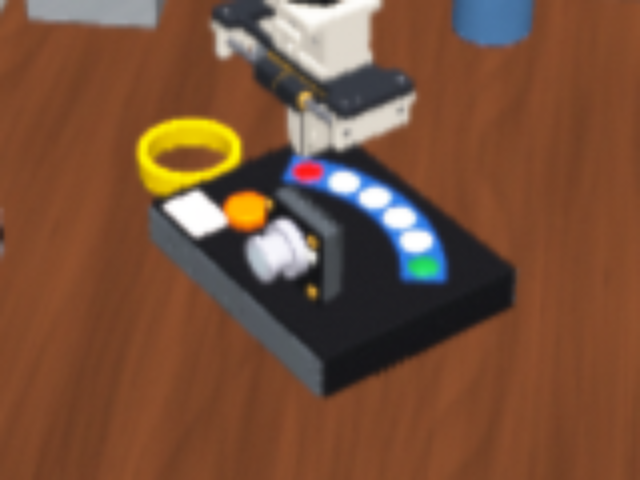

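Fingers are just behind centre over the red pad (red visible at about (327,243), tip point near (325,255)). The side view confirms they clear everything else. I shift about 2 mm forward and 3 mm outward, then lower gently.

```bash
python3 -m pendant '[[[0.001,0.001,0.003],[0,0,0],0],[[0.002,0.003,0.006],[0,0,0],0],[[0.002,0.003,0.009],[0,0,0],0],[[0.002,0.003,0.011],[0,0,0],0],[[0.002,0.003,0.013],[0,0,0],0],[[0.002,0.003,0.014],[0,0,0],0],[[0.002,0.003,0.015],[0,0,0],0],[[0.002,0.003,0.0155],[0,0,0],0],[[0.002,0.003,0.0155],[0,0,0],0],[[0.002,0.003,0.0155],[0,0,0],0]]'; python3 -c "
from plant import *;o=get_obs();print(o['tool_pos'],o['contact_force'],o['moment'])"
```

```text
time: 3.58
tool_pos: [627.1, -147.3, 233.3]
tcp_rot: [3.141, 0.0, 0.756]
contact_force: [1.2, 0.7, 0.6]
grip_width: -0.1
[ 627.07686755 -147.26333871  233.25324055] [1.23093893 0.74607121 0.58266776] [ 0.06519377  0.00703981 -0.02108126]
```

```bash
python3 -m pendant '[[[0,0,0.001],[0,0,0],0],[[0,0,0.002],[0,0,0],0],[[0,0,0.0025],[0,0,0],0],[[0,0,0.0025],[0,0,0],0],[[0,0,0.0025],[0,0,0],0]]'; python3 -m pendant '[[[0,0,0.0005],[0,0,0],0]]';python3 -m pendant '[[[0,0,0],[0,0,0],0]]'; python3 - <<'E'
from plant import *
from h import *
o=get_obs();print(o["tool_pos"],o["contact_force"],o["moment"])
c=capture("wrist");cv2.imwrite("pics/w3.png",cv2.resize(c["color"][180:300,220:430,::-1],None,fx=3.5,fy=3.5))
E
```

```text
time: 4.0
tool_pos: [627.1, -147.3, 230.8]
tcp_rot: [3.141, -0.0, 0.756]
contact_force: [0.6, -0.1, 0.7]
grip_width: 0.6
time: 4.08
tool_pos: [627.1, -147.3, 230.4]
tcp_rot: [3.141, -0.0, 0.756]
contact_force: [0.6, 0.1, 1.2]
grip_width: 0.3
time: 4.17
tool_pos: [627.1, -147.3, 230.3]
tcp_rot: [3.141, -0.0, 0.756]
contact_force: [0.4, -0.7, 1.5]
grip_width: 0.7
[ 627.12213849 -147.28320791  230.28992052] [ 0.44007218 -0.72594363  1.46473819] [-0.0572238  -0.07295335 -0.02422167]
```

View pics/w3.png

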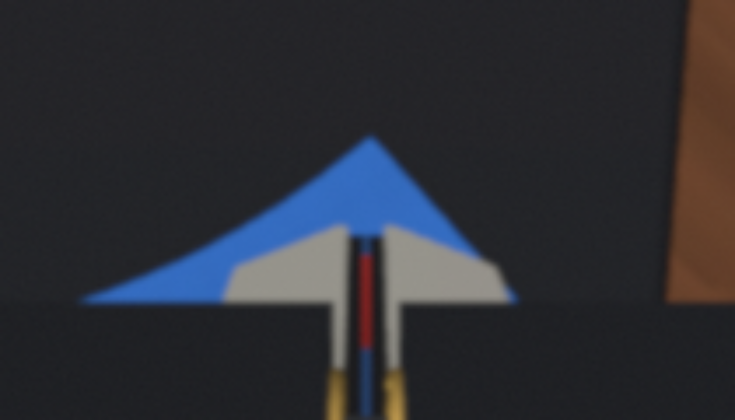

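Red touched: force about 1.2–1.5 N at 2.7 mm sunk, as the spring predicts. The closed tips straddle the red pad, which shows in the slot at crop (365,300). Now I slide along the arc.

```bash
python3 -m pendant '[[[-0.0005,-0.0024,0],[0,0,0],0],[[-0.0032,-0.0064,0],[0,0,0],0],[[-0.0057,-0.0104,0],[0,0,0],0],[[-0.008,-0.0144,0],[0,0,0],0],[[-0.0101,-0.0184,0],[0,0,0],0],[[-0.0121,-0.0224,0],[0,0,0],0],[[-0.0139,-0.0264,0],[0,0,0],0],[[-0.0156,-0.0304,0],[0,0,0],0],[[-0.0171,-0.0344,0],[0,0,0],0],[[-0.0171,-0.0344,0],[0,0,0],0]]'; python3 -c "
from plant import *;o=get_obs();print(o['tool_pos'],o['contact_force'],o['moment'])"
```

```text
time: 5.05
tool_pos: [590.3, -133.6, 230.3]
tcp_rot: [-3.141, 0.0, 0.756]
contact_force: [-0.0, 0.4, 1.7]
grip_width: 0.5
[ 590.27724905 -133.56524551  230.25393821] [-0.01208527  0.35261717  1.72196366] [-0.01439747  0.10607966  0.0221276 ]
```

```bash
python3 -m pendant '[[[-0.0014,-0.004,0],[0,0,0],0],[[-0.0027,-0.008,0],[0,0,0],0],[[-0.0038,-0.012,0],[0,0,0],0],[[-0.0048,-0.016,0],[0,0,0],0],[[-0.0057,-0.02,0],[0,0,0],0],[[-0.0064,-0.024,0],[0,0,0],0],[[-0.0071,-0.028,0],[0,0,0],0],[[-0.0076,-0.032,0],[0,0,0],0],[[-0.0079,-0.035,0],[0,0,0],0],[[-0.0079,-0.035,0],[0,0,0],0]]'; python3 - <<'E'
from plant import *
from h import *
o=get_obs();print(o["tool_pos"],o["contact_force"],o["moment"])
c=capture("wrist")
for m,k in(("r",RED),("g",GRN),("w",WHT)):
    for ce,a,s in blobs(c,*k,(0,150,640,290),200): print(m,ce.round(1),a,s,ray(c,ce,53.5).round(1))
cv2.imwrite("pics/w4.png",c["color"][:,:,::-1])
E
```

```text
time: 5.88
tool_pos: [560.8, -113.4, 230.2]
tcp_rot: [-3.141, 0.0, 0.756]
contact_force: [-0.4, 0.2, 0.9]
grip_width: 0.5
[ 560.75884549 -113.40166582  230.21017976] [-0.35897231  0.23557953  0.87740199] [ 0.03275796  0.05646066 -0.03254446]
r [469.3 217.5] 1906 [51 48] [[ 625.1 -144.8   53.5]]
g [131.2 217.6] 2130 [55 50] [[518.1 -31.4  53.5]]
w [198. 248.] 2078 [55 50] [[527.  -63.1  53.5]]
w [403.7 246.4] 1951 [54 43] [[ 594.5 -133.4   53.5]]
w [276.9 255.3] 1572 [78 38] [[549.8 -92.8  53.5]]
w [343.5 257.6] 492 [35 37] [[ 570.7 -116.8   53.5]]
w [623.2 269. ] 473 [35 22] [[ 659.2 -219.3   53.5]]
```

View pics/w4.png

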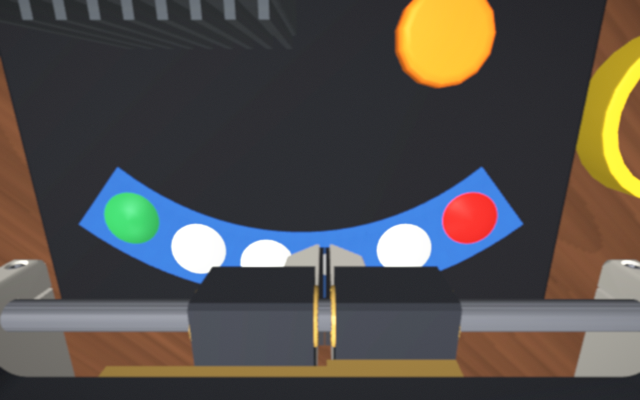

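The view shows pads 4 and 5 still ahead at (265,252) and (198,248), and green at (131,217). The console has not moved: red and green are within 1.5 mm of before. I continue.

```bash
python3 -m pendant '[[[0.0002,-0.004,0],[0,0,0],0],[[0.0005,-0.008,0],[0,0,0],0],[[0.0005,-0.012,0],[0,0,0],0],[[0.0005,-0.016,0],[0,0,0],0],[[0.0006,-0.02,0],[0,0,0],0],[[0.0008,-0.024,0],[0,0,0],0],[[0.0012,-0.028,0],[0,0,0],0],[[0.0017,-0.032,0],[0,0,0],0],[[0.0021,-0.035,0],[0,0,0],0],[[0.0021,-0.035,0],[0,0,0],0]]'
```

```text
time: 6.77
tool_pos: [538.4, -86.4, 230.2]
tcp_rot: [-3.141, 0.0, 0.756]
contact_force: [-0.7, 1.8, 1.8]
grip_width: 0.4
```

```bash
python3 -m pendant '[[[0.0007,-0.004,0],[0,0,0],0],[[0.0016,-0.008,0],[0,0,0],0],[[0.0025,-0.012,0],[0,0,0],0],[[0.0036,-0.016,0],[0,0,0],0],[[0.0047,-0.02,0],[0,0,0],0],[[0.0061,-0.024,0],[0,0,0],0],[[0.0075,-0.028,0],[0,0,0],0],[[0.0091,-0.032,0],[0,0,0],0],[[0.0104,-0.035,0],[0,0,0],0],[[0.0104,-0.035,0],[0,0,0],0]]'
```

```text
time: 7.6
tool_pos: [522.0, -53.6, 230.1]
tcp_rot: [-3.141, 0.0, 0.756]
contact_force: [0.3, 1.2, 1.0]
grip_width: 0.3
```

```bash
python3 -m pendant '[[[0.0019,-0.004,0],[0,0,0],0],[[0.0039,-0.008,0],[0,0,0],0],[[0.0061,-0.012,0],[0,0,0],0],[[0.0084,-0.016,0],[0,0,0],0],[[0.0103,-0.019,0],[0,0,0],0],[[0.0117,-0.021,0],[0,0,0],0],[[0.0117,-0.021,0],[0,0,0],0],[[0.0117,-0.021,0],[0,0,0],0]]'; python3 - <<'E'
from plant import *
from h import *
o=get_obs();print(o["tool_pos"],o["contact_force"],o["moment"])
c=capture("wrist")
for m,k in(("r",RED),("w",WHT)):
    for ce,a,s in blobs(c,*k,(0,150,640,290),200): print(m,ce.round(1),a,s,ray(c,ce,53.5).round(1))
cv2.imwrite("pics/w5.png",c["color"][:,:,::-1])
t=capture("top");t0=dict(np.load("top0.npz"))
print("top diff",[ (b[0].round(1),b[1]) for k in(RED,WHT) for b in blobs(t,*k,(300,175,400,250),8)])
E
```

```text
time: 8.27
tool_pos: [516.4, -30.7, 230.2]
tcp_rot: [-3.141, -0.0, 0.756]
contact_force: [-0.1, 0.8, 1.1]
grip_width: 0.4
[516.38988084 -30.73981951 230.20099746] [-0.13720142  0.7621753   1.09212921] [ 0.14991579 -0.08987922 -0.00262172]
w [305.5 259.3] 601 [36 41] [[513.4 -21.5  53.5]]
w [342.6 259.1] 597 [35 41] [[525.6 -34.4  53.5]]
w [ 15.2 268.5] 487 [39 26] [[413.5  77.1  53.5]]
w [604.3 277.3] 1852 [85 31] [[ 606.  -133.8   53.5]]
top diff [(array([366.5, 185. ]), np.int32(26)), (array([305.5, 182.3]), np.int32(176)), (array([362.2, 197. ]), np.int32(100)), (array([328.4, 225.6]), np.int32(2565))]
```

View pics/w5.png

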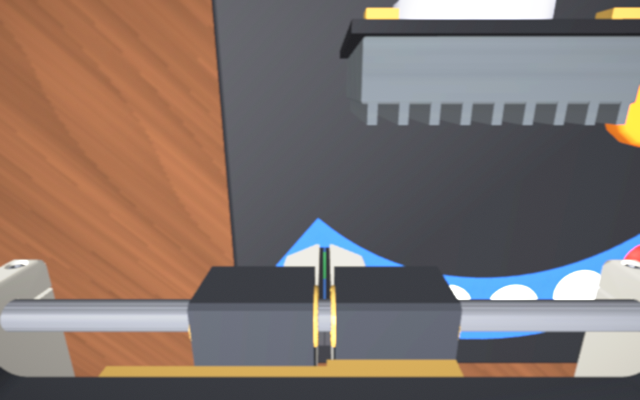

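The tips rest on green (green visible in the slot at (324,268)), with the camera head well clear. The visible pads have not moved: red is at (366.5,185.0) in the top view both before and after. Upward force is about 1.1 N. I hand it in.

```bash
python3 -c "
from plant import *;close_job();print(get_obs()['contact_force'])"
```

```text
the job is handed in; nothing more can be done
the job is handed in; nothing more can be done
```

I touched the red pad with the closed fingertips, slid along the arc over the four white pads to the green one, and handed the job in with the fingertips still resting on green. It took about 8.3 s of the 42 s allowed.

- **Force:** the tips stayed about 2.7 mm sunk, and the upward force read 0.9 to 1.8 N at the end of each stroke and about 1.1 N on green. The sensor is noisy by roughly ±1 N, so I also relied on height and on seeing red and green through the slot between the fingers. I did not check the four white pads one by one. I inferred those touches from the path, the steady height and the force readings.
- **Console and camera head:** the red pad and first white pad sat within 0.2 pixel of their starting place in the top view, so the console did not move noticeably. The camera head was well clear of the fingers in the last picture.
- **Bystanders:** I did not re-measure the loose objects individually. The arm's path stayed well clear of them.
- **Disagreement:** the two cameras differed by about 3 mm on the pads' positions, so I averaged them and shifted 1 to 2 mm on the way.

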